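Set the tilting whetstone stand to twenty degrees

ROBOT

A 6-joint arm with a two-finger parallel gripper is mounted at the origin on a cart in front of the work surface, level with it; the furniture and walls round the work are solid. World frame = base frame: x ahead of the robot, y to its left, z up, the work surface at z = 0. Lengths are in m, angles in degrees, forces in N, time in s.
With the tool pointing down it reaches from about 0.35 to 0.875 m from the base axis. Payload 4.2 kg.
Tool frame: the origin (TCP) lies on the centre line of the jaws, within the pads' length; the fingertips stand 11 mm ahead of it and the grasp point (between the pads) lies 8 mm behind it; y points along the fingers, z is the direction in which the jaws open and shut, and the axes are right-handed (so a half turn about y gives the same grasp; the last joint's range is limited). The gripper opens to 87 mm and grips with 3 to 60 N. Pads are 19 mm wide; open, the fingers measure 117 mm over their backs; the gripper's body (75 mm by 190 mm) begins 51 mm behind the grasp point.
Start: joints at [-53.938, 22.042, 0.453, 0, -68.411, -14.817], TCP at [0.226, -0.582, 0.234] pointing down, gripper open.
Joint ranges: [-179.83, 179.83], [-69.29, 118.12], [-61.27, 80.66], [-181.25, 117.63], [-171.15, -9.14], [-177.46, 177.46]. Speed limits (degrees/s): [159.86, 159.86, 180, 180, 180, 180].

INTERFACE

Orientations are given as a 3x3 rotation matrix whose columns are the frame's x, y, z axes.
In Python, from station import r, optics gives the robot as it stands. The module is installed in compiled form; this text tells all that it offers.
- The arm moves only by the tool step_arm, never from a script. Its argument "moves" is a list that holds one entry, the list of rows, each a list of 7 numbers: the turn, a rotation vector about the tool's x, y, z in rad, then the shift along the tool's x, y, z in cm, then the opening in per cent of the stroke, from 0 (shut) to 100 (fully open). A call has exactly 5 rows; each row is the pose to reach, as a shift and turn from the pose commanded when the call began, along the tool's axes at that moment; what a row does not reach only later rows make up. A row lasts 1/12 s, in which the tool goes at most 41.7 mm and 7.16 degrees, less where a joint would pass 70% of its speed; a pose out of reach is approached as far as the arm can. A call with a gripper value outside its range is refused whole. The fingers move at their own pace and stop on an object; the grip force is fixed at half the most. Time passes only in rows, so rows that repeat a pose let the fingers close, or fill a call up. It gives the time, the measured TCP pose, the force and the opening at its end, in the units of the state.
- r.sense(): the state, without advancing time (a new reading comes with each control period).
- optics.capture(name): name is "side" or "top"; returns a dict with "image" (384x512x3 uint8, red, green, blue), "fov_y" (degrees; the focal length in pixels is half the picture's height over the tangent of half this angle, whatever the lens; pixels are square), "cx", "cy" (the principal point, pixels), "cam_to_world" (4x4, takes a point from camera to world coordinates). Camera axes: x right, y down, z forward; pixel columns grow to the right and rows downward; lengths in m; the calibration is good to about 2 mm. A picture is of the moment at which its call begins. There is no depth.
- r.finish_job(): hands the job in, once; it reports no verdict.
The state is a dict: "time_s": time; "joints": joint angles; "joint_velocities": joint speeds; "effort": joint torques, N m; "tcp_pos": TCP position; "ee_rot": TCP orientation; "wrist_force": force on the tool from outside, world axes, zero at the start; "moment": the same for the moment, N m; "gripper_width": opening from 0.0 (shut) to 1.0 (fully open).
Only numpy, scipy, OpenCV 4.12 (cv2) and the standard library are available. Lean on these libraries where they do the work, as an engineer would, in place of code of your own. Each camera call takes 0.05 s, during which the arm holds its last target.

TASK

Set the whetstone stand to its 20 degree sharpening angle: the roller under the stone cradle has to sit on a 60 mm stack of spacers, and one 30 mm spacer already lies on the stand. Lay the loose spacer that makes up the height flat, centred and square on top of it, then swing the raised cradle down by its ball lever, gently and without letting it drop, until the roller rests on the stack, and let go. Leave the other spacer and the other things where they are.

Things in the scene. Friction and masses are not known exactly. Their poses are not given: they have to be found in the camera images.
- stand: steel base plate of the sharpening stand, 110 mm (its x) by 236 mm (its y), fixed, in the left half of the board. Its origin lies on the board straight under the hinge axis, which runs along its x axis; the base reaches from y = +26 mm to y = -210 mm in its frame; its top is 18 mm above the board, the dark pad for the spacers is at y = -164 mm
- hinge (a point): middle of the hinge axis, 30 mm above the board; the axis runs along the stand's x axis and the cradle, when level, reaches from it along the stand's -y
- anvil (a point): centre of the top face of the dark ground pad (84 x 56 mm, 20 mm above the board) on which the stack of spacers stands
- cradle (a joint): tilt of the cradle in rad: 0 = level, roller on the bare pad; grows as the free end swings up and over the hinge, stop at 1.85. sin(tilt) = stack height / 175 mm. It starts upright, at 1.5 to 1.85. Hinge friction (0.22 N m) holds it between about 1.15 and 1.65; above that it may lean back onto the stop, below that it falls if let go
- roller (a point): middle of the steel roller (20 mm across, 84 mm long, parallel to the hinge) under the free end of the cradle, 175 mm from the hinge axis. The cradle is an aluminium plate 80 mm wide, 190 mm long, with a grey whetstone (150 x 55 x 23 mm) fixed on its upper face, 0.8 kg in all; holding it up at the ball takes up to 4 N
- ball (a point): centre of the black ball knob (32 mm across) at the end of the cradle's lever: in the middle of its width, 240 mm from the hinge along the cradle and 11 mm above the plane through hinge axis and roller. Between ball and plate runs a thin 40 mm stem, so the ball is free on both sides along the stand's x
- spacer_low: black plastic spacer, 70 (its x) x 40 (its y) x 30 mm high (its z), that already lies on the pad of the stand, long side along the hinge. Origin at the centre of its underside
- spacer_thick: loose black plastic spacer of the same size, 70 (its x) x 40 (its y) x 30 mm high, 0.12 kg, lying flat on the board to the right of the stand. Origin at the centre of its underside
- spacer_thin: loose black plastic spacer 70 x 40 mm and only 15 mm high, lying flat on the board to the right of the stand. Origin at the centre of its underside. Not wanted
- jigger: bystander: double steel jigger, 44 mm across, 74 mm high, behind the board. Origin at the centre of its underside
- peeler: bystander: red peeler, 49 x 131 x 14 mm, lying at the front left. Origin at the centre of its underside
- timer: bystander: round red and white kitchen timer, 62 mm across, 38 mm high, at the front right. Origin at the centre of its underside
- brush: bystander: black cleaning brush, 21 x 134 x 17 mm, lying near the front edge. Origin at the centre of its underside
- board: thick wooden cutting board, 310 mm (x) by 520 mm (y), on which the stand, the spacers and most things lie; fixed, its top is 30 mm above the freezer top (z = 0). Origin at the centre of its underside

How it is judged (in metres and radians):
On the way:
1. the second 30 mm spacer lies on the first, let go, while the cradle is still raised (horizontal distance between spacer_thick and anvil below 0.016 m and z of spacer_thick in the frame of anvil between 0.027 and 0.033 m and angle between spacer_thick's own z axis and vertical below 0.06 rad and contact force between the fingers and spacer_thick below 0.1 N and value of joint cradle above 0.8 rad), for 0.2 s.
At the end, for the whole second after the job is handed in: The cradle rests at 0.325 to 0.375 rad (about 20 degrees), its weight carried by the stack (over 2 N between the two spacers); both 30 mm spacers lie flat one on the other, each within 16 mm of the pad's centre and within 0.25 rad of square to the stand; all at rest (value of joint cradle between 0.325 and 0.375 rad and velocity of joint cradle between -0.05 and 0.05 rad/s and horizontal distance between each of spacer_thick, spacer_low and anvil below 0.016 m and z of spacer_thick in the frame of anvil between 0.027 and 0.033 m and angle between the x axis of each of spacer_thick, spacer_low and the x axis of stand, either way round below 0.25 rad and angle between spacer_thick's own z axis and vertical below 0.06 rad and contact force between spacer_thick and spacer_low above 2 N and linear speed of spacer_thick below 0.02 m/s); the robot touches nothing.
It fails at once if the cradle was dropped or slammed (faster than 2 rad/s) (velocity of joint cradle below -2 rad/s).
It fails at once if a bystander, the thin spacer or the spacer already on the stand was shifted by more than 30 mm (distance of any of spacer_thin, spacer_low, jigger, peeler, timer, brush from where it was at the start of the episode above 0.03 m).
It also fails if it takes over 51 s, if anything falls off the work surface, if the arm or the gripper's body presses on something with over 40 N, if the wrist force passes 120 N, or if a joint passes its speed limit or range.

## Working session

There is one attempt and no reset: what is moved stays moved. The work goes in short steps, Python scripts to look and compute and a tool call to move; the robot and the scene stay as the last step left them, time stands still between calls to the robot, and variables do not carry over. Pictures are saved under pics/ and viewed, and the job is handed in when it is done.

Besides the shell and the picture viewer there is one more tool, called after "Request:" by a JSON object that holds its "fn" and its "kwargs". step_arm: Moves the arm, as the interface text tells. Its arguments: {"type":"object","properties":{"moves":{"type":"array"}},"required":["moves"]}

```bash
mkdir -p pics
python3 - <<'E'
from station import r, optics
import cv2,json,numpy as np
np.set_printoptions(precision=4,suppress=True)
for n in("side","top"):
    c=optics.capture(n); cv2.imwrite(f"pics/{n}0.png",c["image"][:,:,::-1])
    print(n,c["fov_y"],c["cx"],c["cy"]);print(np.array(c["cam_to_world"]))
s=r.sense()
for k,v in s.items(): print(k,np.array(v))
E
```

```text
side 49.32390008824625 259.21002705021147 192.5760535697002
[[ 1.     -0.0066  0.0016  0.568 ]
 [-0.0048 -0.5249  0.8512 -0.88  ]
 [-0.0047 -0.8512 -0.5249  0.5911]
 [ 0.      0.      0.      1.    ]]
top 53.03696372397512 259.55780989839525 191.02050618781337
[[ 0.0053 -0.9967  0.0806  0.4999]
 [-0.9993 -0.0022  0.0379 -0.0253]
 [-0.0376 -0.0807 -0.996   1.0643]
 [ 0.      0.      0.      1.    ]]
time_s 0.1
joints [-53.9369  22.0858   0.3875  -0.025  -68.4121 -14.8161]
joint_velocities [-0.0802 -0.1929  0.2246 -0.0181 -0.0301 -0.0526]
effort [  0.0005 -39.169   18.7937   4.2319   0.0135  -0.0001]
tcp_pos [ 0.2263 -0.582   0.2326]
ee_rot [[ 0.9321 -0.0008 -0.3622]
 [ 0.3622  0.0018  0.9321]
 [-0.0001 -1.      0.002 ]]
wrist_force [-0.1822  0.4328 -0.5159]
moment [0.028  0.0038 0.0035]
gripper_width 1.0009330480308043
```

View pics/side0.png

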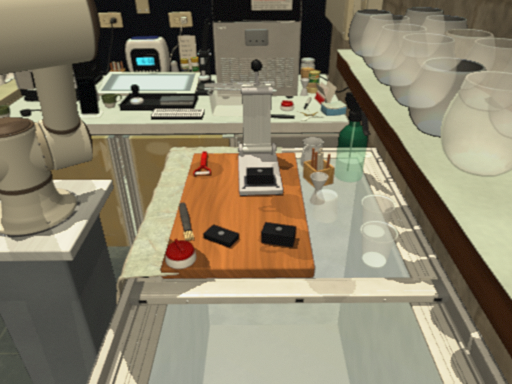

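View pics/top0.png

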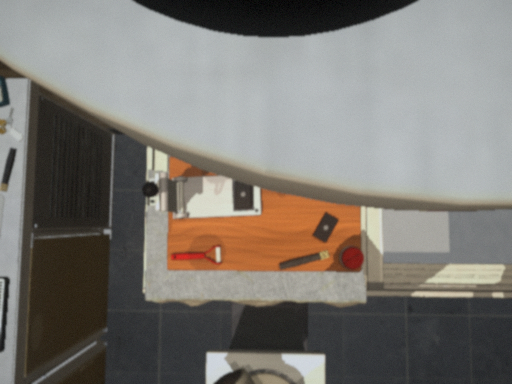

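```bash
cat > h.py <<'E'
import numpy as np,cv2,math
from station import r,optics
np.set_printoptions(precision=4,suppress=True)
def crop(n,out,x0,y0,x1,y1,k=None):
    c=optics.capture(n);im=c["image"][y0:y1,x0:x1,::-1]
    k=k or min(800//(x1-x0),600//(y1-y0)); cv2.imwrite(out,cv2.resize(im,None,fx=k,fy=k,interpolation=cv2.INTER_CUBIC)); print(out,"scale",k); return c
CAL={}
def cal(n):
    if n not in CAL:
        c=optics.capture(n);CAL[n]=c
    return CAL[n]
def ray(n,u,v):
    c=cal(n);f=192/math.tan(math.radians(c["fov_y"]/2));T=np.array(c["cam_to_world"])
    return T[:3,3],T[:3,:3]@np.array([(u-c["cx"])/f,(v-c["cy"])/f,1])
def atz(n,u,v,z):
    o,d=ray(n,u,v);return o+d*(z-o[2])/d[2]
def proj(n,p):
    c=cal(n);f=192/math.tan(math.radians(c["fov_y"]/2));T=np.array(c["cam_to_world"])
    q=T[:3,:3].T@(np.array(p)-T[:3,3]);return np.array([c["cx"]+f*q[0]/q[2],c["cy"]+f*q[1]/q[2]])
E
python3 - <<'E'
from h import *
crop("side","pics/s1.png",170,215,320,285)
crop("side","pics/s2.png",225,50,300,200)
crop("top","pics/t1.png",135,135,275,235)
E
```

```text
pics/s1.png scale 5
pics/s2.png scale 4
pics/t1.png scale 5
```

View pics/s1.png

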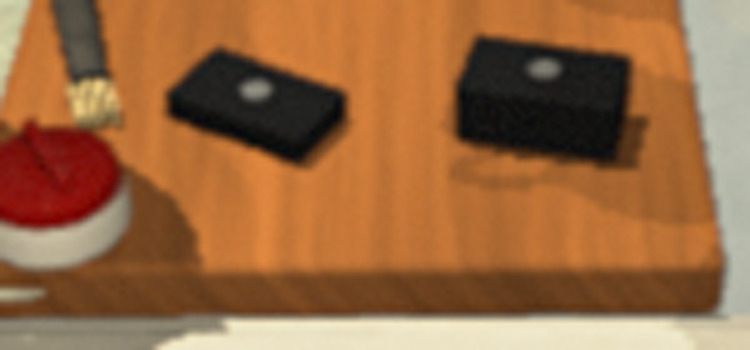

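View pics/s2.png

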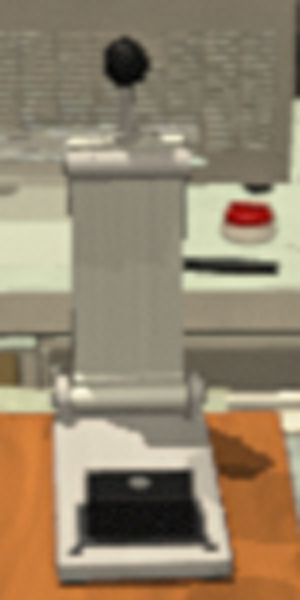

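View pics/t1.png

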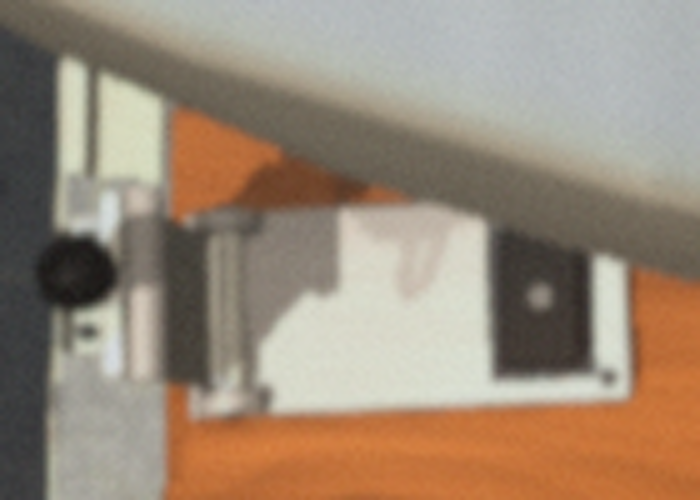

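Run:
```python
from h import *
S=lambda u,v,z,k=5,x0=170,y0=215:atz("side",(u+.5)/k-.5+x0,(v+.5)/k-.5+y0,z)
T=lambda u,v,z:atz("top",(u+.5)/5-.5+135,(v+.5)/5-.5+135,z)
print("thick top");a=[S(*p,.06) for p in[(478,38),(628,58),(618,107),(460,86)]]
for p in a:print(p)
print("c",np.mean(a,0),"dot",S(543,68,.06))
print("bot",S(460,140,.03),S(612,160,.03))
print("thin dot",S(257,90,.045))
print("stand top view");
for p in[(630,400),(190,415),(632,262)]:print(T(*p,.048))
print("low dot top",T(540,296,.08), "corners",T(495,372,.08),T(590,375,.08))
s2=lambda u,v,z:S(u,v,z,4,225,50)
print("low dot side",s2(140,483,.08))
print("low corners",[s2(*p,.08) for p in[(88,470),(190,470),(202,505),(78,503)]])
print("stand front corners",s2(60,570,.048),s2(231,568,.048))
o1,d1=ray("side",225+126/4,50+62/4);o2,d2=ray("top",135+75/5,135+272/5)
A=np.stack([d1,-d2],1);t=np.linalg.lstsq(A,o2-o1,rcond=None)[0]
print("ball",o1+t[0]*d1,o2+t[1]*d2)
```

```text
thick top
[ 0.5821 -0.1415  0.06  ]
[ 0.646  -0.1569  0.06  ]
[ 0.6392 -0.191   0.06  ]
[ 0.5739 -0.1759  0.06  ]
c [ 0.6103 -0.1663  0.06  ] dot [ 0.6093 -0.1636  0.06  ]
bot [ 0.5739 -0.1743  0.03  ] [ 0.6379 -0.1885  0.03  ]
thin dot [ 0.4866 -0.1579  0.045 ]
stand top view
[0.5197 0.0103 0.048 ]
[0.5106 0.2444 0.048 ]
[0.5928 0.0096 0.048 ]
low dot top [0.5722 0.0558 0.08  ] corners [0.5331 0.0786 0.08  ] [0.5317 0.0297 0.08  ]
low dot side [0.5712 0.0564 0.08  ]
low corners [array([0.5377, 0.0744, 0.08  ]), array([0.6035, 0.0735, 0.08  ]), array([0.6096, 0.0274, 0.08  ]), array([0.5323, 0.0309, 0.08  ])]
stand front corners [0.5211 0.0033 0.048 ] [0.6272 0.0043 0.048 ]
ball [0.5649 0.2249 0.3   ] [0.5645 0.2249 0.3   ]
```

```bash
cat >> h.py <<'E'
from scipy.spatial.transform import Rotation as Ro
def plan(p,ang):
    "p TCP target, ang = opening axis angle in world deg, tool down"
    s=r.sense();R=np.array(s["ee_rot"]);a=math.radians(ang)
    z=np.array([math.cos(a),math.sin(a),0]);
    if z@R[:,2]<0:z=-z
    y=np.array([0,0,-1.]);x=np.cross(y,z);G=np.stack([x,y,z],1)
    print("t",s["time_s"],"tcp",np.array(s["tcp_pos"]),"turn",Ro.from_matrix(R.T@G).as_rotvec(),"shift cm",R.T@(np.array(p)-s["tcp_pos"])*100, "F",np.array(s["wrist_force"]),"w",s["gripper_width"])
E
python3 - <<'E'
from h import *
plan([.6095,-.165,.21],77)
E
```

```text
t 0.35 tcp [ 0.2264 -0.5824  0.2333] turn [-0.0005  0.5977 -0.0002] shift cm [50.827   2.3386 25.0228] F [-0.141   1.0133 -0.1952] w 1.0031633809648273
```

Request:
{"fn": "step_arm", "kwargs": {"moves": [[[0,0.12,0,3.7,0.2,1.8,100],[0,0.24,0,7.4,0.4,3.6,100],[0,0.36,0,11.1,0.5,5.4,100],[0,0.48,0,14.8,0.7,7.2,100],[0,0.598,0,18.5,0.9,9.1,100]]]}}

```text
time_s: 0.77
tcp_pos: [0.3589, -0.4385, 0.2252]
ee_rot: [[0.978, 0.0, 0.211], [-0.211, -0.0, 0.978], [0.0, -1.0, -0.0]]
wrist_force: [0.3, -0.7, 0.5]
gripper_width: 1.003
```

Run:
```python
from h import *
plan([.6095,-.165,.16],77)
```

```text
t 0.7667 tcp [ 0.3589 -0.4385  0.2252] turn [0.0002 0.0147 0.0004] shift cm [18.7381  6.5243 32.0181] F [ 0.3117 -0.744   0.4739] w 1.002764984312905
```

Request:
{"fn": "step_arm", "kwargs": {"moves": [[[0,0,0,1.9,0.3,3.5,100],[0,0,0,3.8,0.6,6.9,100],[0,0,0,5.7,0.9,10.4,100],[0,0,0,7.5,1.2,13.8,100],[0,0,0,9.5,1.5,17.3,100]]]}}

```text
time_s: 1.18
tcp_pos: [0.4871, -0.2883, 0.2103]
ee_rot: [[0.979, 0.0, 0.205], [-0.205, -0.0, 0.979], [0.0, -1.0, -0.0]]
wrist_force: [-0.3, -0.1, -1.1]
gripper_width: 1.003
```

Request:
{"fn": "step_arm", "kwargs": {"moves": [[[0,0,0,2.1,1.2,3.5,100],[0,0,0,4.2,2.5,7.0,100],[0,0,0,6.2,3.8,10.5,100],[0,0,0,8.3,5.0,14.0,100],[0,0,0,8.3,5.0,14.0,100]]]}}

```text
time_s: 1.6
tcp_pos: [0.5991, -0.1653, 0.1572]
ee_rot: [[0.98, -0.002, 0.2], [-0.2, 0.001, 0.98], [-0.002, -1.0, 0.0]]
wrist_force: [0.8, -0.9, 0.1]
gripper_width: 1.002
```

Run:
```python
from h import *
crop("side","pics/s3.png",200,120,350,270,4)
plan([.6095,-.165,.045],77)
```

```text
pics/s3.png scale 4
t 1.65 tcp [ 0.5979 -0.1667  0.1579] turn [ 0.0002  0.0252 -0.0026] shift cm [ 1.1352 11.2875  0.4026] F [-0.4027  0.7973 -0.8435] w 0.9948580944914279
```

View pics/s3.png

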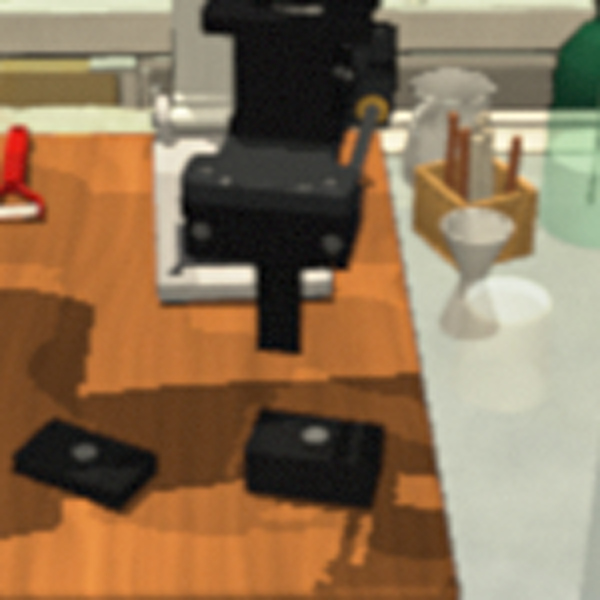

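Request:
{"fn": "step_arm", "kwargs": {"moves": [[[0,0.025,0,1.1,1.5,0.4,100],[0,0.025,0,1.1,4.0,0.4,100],[0,0.025,0,1.1,6.5,0.4,100],[0,0.025,0,1.1,8.5,0.4,100],[0,0.025,0,1.1,8.5,0.4,100]]]}}

```text
time_s: 2.07
tcp_pos: [0.6042, -0.1687, 0.0709]
ee_rot: [[0.973, -0.009, 0.231], [-0.231, 0.001, 0.973], [-0.009, -1.0, -0.001]]
wrist_force: [-0.0, 0.1, -1.2]
gripper_width: 0.996
```

Run:
```python
from h import *
crop("side","pics/s4.png",230,170,330,270,6)
plan([.6095,-.165,.045],77)
```

```text
pics/s4.png scale 6
t 2.1167 tcp [ 0.6059 -0.169   0.0735] turn [ 0.001  -0.0053 -0.0048] shift cm [0.2721 2.8453 0.4704] F [ 0.3618 -0.4701  0.4566] w 0.9963929179290824
```

View pics/s4.png

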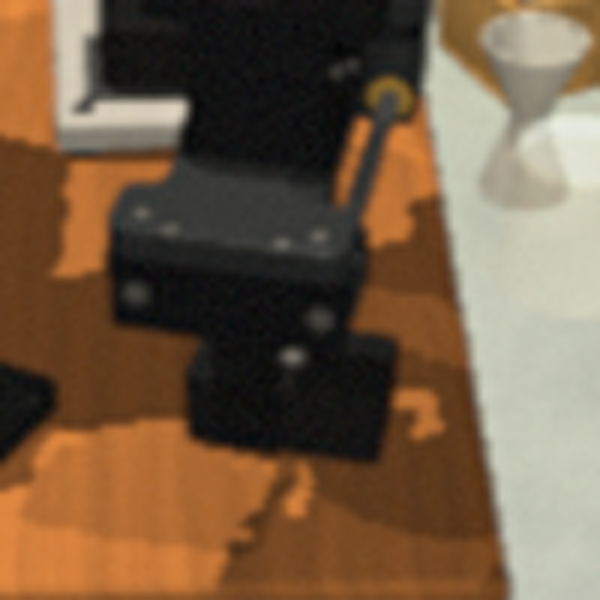

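Request:
{"fn": "step_arm", "kwargs": {"moves": [[[0,0,0,0.3,0.5,0.5,100],[0,0,0,0.3,1.5,0.5,100],[0,0,0,0.3,2.7,0.5,100],[0,0,0,0.3,2.7,0.5,100],[0,0,0,0.3,2.7,0.5,100]]]}}

```text
time_s: 2.53
tcp_pos: [0.6113, -0.1641, 0.0474]
ee_rot: [[0.973, -0.002, 0.229], [-0.229, 0.0, 0.973], [-0.002, -1.0, -0.0]]
wrist_force: [-0.2, -0.2, 0.8]
gripper_width: 1.001
```

Request:
{"fn": "step_arm", "kwargs": {"moves": [[[0,0,0,0,0,0,70],[0,0,0,0,0,0,40],[0,0,0,0,0,0,20],[0,0,0,0,0,0,20],[0,0,0,0,0,0,20]]]}}

```text
time_s: 2.95
tcp_pos: [0.612, -0.164, 0.0485]
ee_rot: [[0.973, 0.001, 0.229], [-0.229, 0.0, 0.973], [0.001, -1.0, 0.0]]
wrist_force: [0.3, 0.4, -0.5]
gripper_width: 0.711
```

Run:
```python
from h import *
plan([.5715,.056,.22],92)
```

```text
t 2.95 tcp [ 0.612  -0.164   0.0485] turn [-0.0001 -0.266   0.0006] shift cm [ -8.9758 -17.1554  20.4921] F [ 0.3489  0.3569 -0.4862] w 0.7114773500774629
```

Request:
{"fn": "step_arm", "kwargs": {"moves": [[[0,0,0,-0.2,0.3,0,20],[0,0,0,-0.2,0.3,0,20],[0,0,0,-0.2,0.3,0,20],[0,0,0,-0.2,0.3,0,20],[0,0,0,-0.2,0.3,0,20]]]}}

```text
time_s: 3.37
tcp_pos: [0.6097, -0.1636, 0.0449]
ee_rot: [[0.973, -0.001, 0.229], [-0.229, 0.0, 0.973], [-0.001, -1.0, -0.0]]
wrist_force: [0.3, -0.3, -1.5]
gripper_width: 0.457
```

Request:
{"fn": "step_arm", "kwargs": {"moves": [[[0,0,0,0,0,0,20],[0,0,0,0,0,0,20],[0,0,0,0,0,0,20],[0,0,0,0,0,0,20],[0,0,0,0,0,0,20]]]}}

```text
time_s: 3.78
tcp_pos: [0.6099, -0.1636, 0.0451]
ee_rot: [[0.973, -0.0, 0.229], [-0.229, 0.0, 0.973], [-0.0, -1.0, 0.0]]
wrist_force: [-0.6, -0.1, -1.5]
gripper_width: 0.456
```

Request:
{"fn": "step_arm", "kwargs": {"moves": [[[0,0,0,0,-1.5,0,20],[0,0,0,0,-4,0,20],[0,0,0,0,-8,0,20],[0,0,0,0,-12,0,20],[0,0,0,0,-12,0,20]]]}}

```text
time_s: 4.2
tcp_pos: [0.615, -0.1647, 0.175]
ee_rot: [[0.974, 0.017, 0.227], [-0.227, -0.004, 0.974], [0.018, -1.0, 0.0]]
wrist_force: [1.1, -0.3, 1.0]
gripper_width: 0.462
```

Run:
```python
from h import *
crop("side","pics/s5.png",220,100,340,220,5)
plan([.5715,.056,.16],92)
```

```text
pics/s5.png scale 5
t 4.25 tcp [ 0.6131 -0.164   0.171 ] turn [ 0.0002 -0.2653  0.012 ] shift cm [-9.0867  1.0237 20.4669] F [ 0.7986  0.9726 -1.9942] w 0.45964016788362555
```

View pics/s5.png

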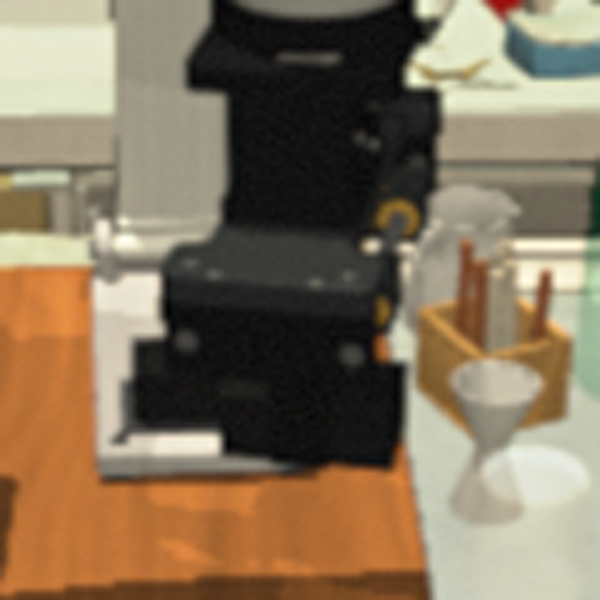

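Request:
{"fn": "step_arm", "kwargs": {"moves": [[[0,-0.04,0,-1.3,0,3.0,20],[0,-0.1,0,-3.2,0,7.0,20],[0,-0.16,0,-5.2,0,11.5,20],[0,-0.22,0,-7.0,0,16.0,20],[0,-0.262,0,-8.7,0,19.5,20]]]}}

```text
time_s: 4.67
tcp_pos: [0.5716, 0.0337, 0.164]
ee_rot: [[0.999, -0.002, -0.033], [0.033, -0.0, 0.999], [-0.002, -1.0, -0.0]]
wrist_force: [1.0, 0.1, -1.2]
gripper_width: 0.455
```

Request:
{"fn": "step_arm", "kwargs": {"moves": [[[0,0,0,0,0.5,0.7,20],[0,0,0,0,1.5,1.0,20],[0,0,0,0,2.5,1.0,20],[0,0,0,0,3,1.0,20],[0,0,0,0,3,1.0,20]]]}}

```text
time_s: 5.08
tcp_pos: [0.5711, 0.0405, 0.1324]
ee_rot: [[1.0, -0.005, -0.029], [0.029, -0.001, 1.0], [-0.005, -1.0, -0.001]]
wrist_force: [-1.4, -0.3, -0.4]
gripper_width: 0.458
```

Run:
```python
from h import *
crop("side","pics/s6.png",210,100,330,220,5)
crop("top","pics/t6.png",135,135,275,235)
plan([.5715,.056,.095],92)
```

```text
pics/s6.png scale 5
pics/t6.png scale 5
t 5.1833 tcp [0.5724 0.0407 0.1344] turn [ 0.0007 -0.0061 -0.0014] shift cm [-0.0448  3.9348  1.53  ] F [-0.0196 -0.2947 -1.3223] w 0.46054732263933207
```

View pics/s6.png

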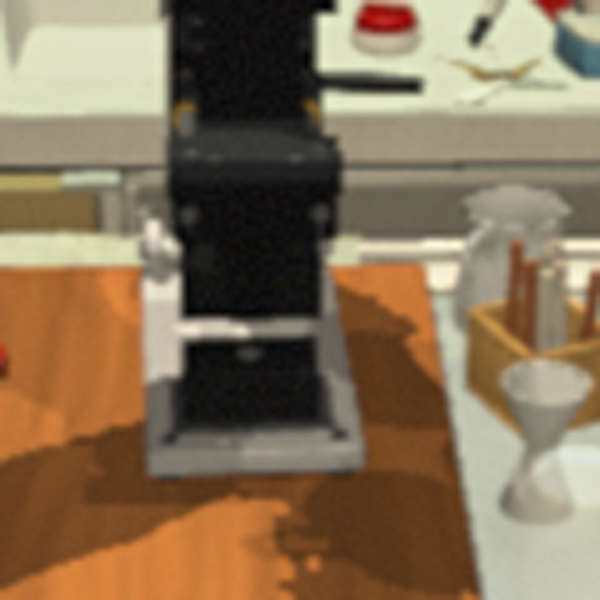

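View pics/t6.png

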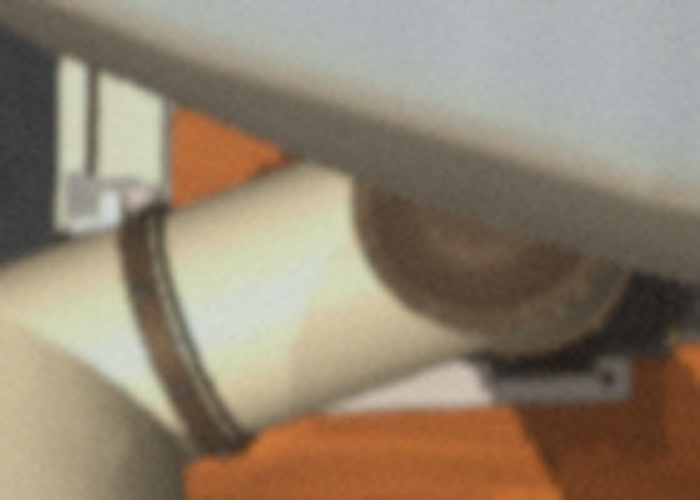

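Run:
```python
from h import *
crop("side","pics/s7.png",0,0,512,384,1)
crop("top","pics/t7.png",0,0,512,384,1)
print(r.sense()["joints"])
```

```text
pics/s7.png scale 1
pics/t7.png scale 1
[  20.276    22.2425  -14.5698    0.0155  -53.1627 -108.6079]
```

View pics/s7.png

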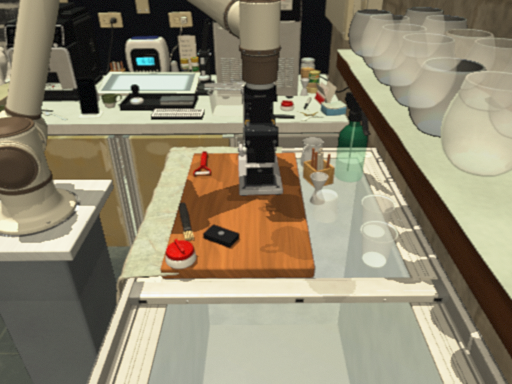

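View pics/t7.png

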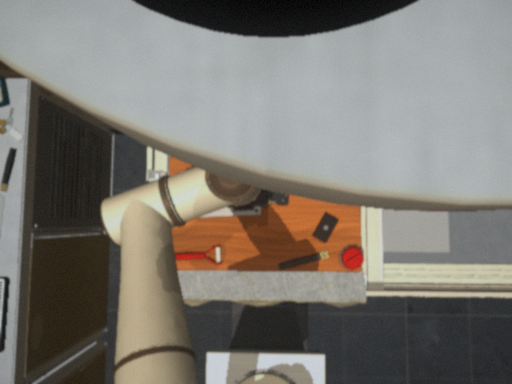

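Run:
```python
from h import *
for (u,v),y in [((260,80),.05),((240,22),.13),((225,8),.2),((240,8),.2)]:
    o,d=ray("side",u,v);print(o+d*(y-o[1])/d[1])
```

```text
[0.573  0.05   0.3139]
[0.5285 0.13   0.4228]
[0.4909 0.2    0.4427]
[0.5267 0.2    0.4425]
```

Request:
{"fn": "step_arm", "kwargs": {"moves": [[[0,0,0,0,0.5,0.5,20],[0,0,0,0,1.2,1.0,20],[0,0,0,0,2.0,1.5,20],[0,0,0,0,2.9,1.5,20],[0,0,0,0,2.9,1.5,20]]]}}

```text
time_s: 5.75
tcp_pos: [0.5703, 0.0574, 0.1035]
ee_rot: [[1.0, -0.005, -0.031], [0.031, -0.001, 1.0], [-0.005, -1.0, -0.001]]
wrist_force: [-0.6, 0.2, -1.5]
gripper_width: 0.459
```

Run:
```python
from h import *
crop("side","pics/s8.png",220,120,300,200,7)
plan([.5715,.056,.095],92)
```

```text
pics/s8.png scale 7
t 5.8 tcp [0.5709 0.0572 0.1044] turn [ 0.0011 -0.0036 -0.0035] shift cm [ 0.0592  0.9415 -0.1224] F [ 0.6494  0.0972 -1.5924] w 0.45661799736898556
```

View pics/s8.png

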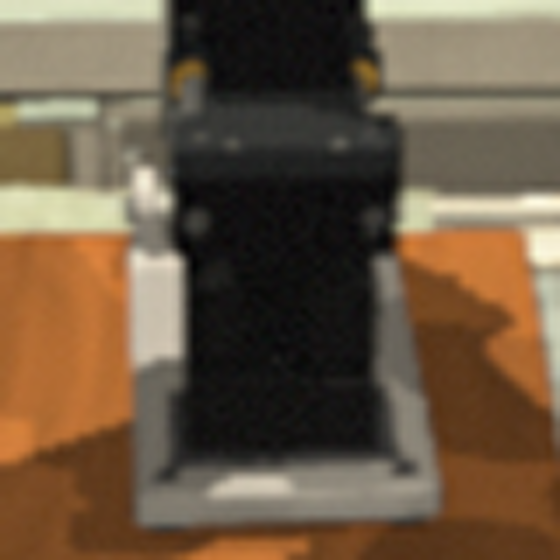

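Request:
{"fn": "step_arm", "kwargs": {"moves": [[[0,0,0,0,0.3,-0.1,20],[0,0,0,0,0.5,-0.1,20],[0,0,0,0,0.7,-0.1,20],[0,0,0,0,0.8,-0.1,20],[0,0,0,0,0.9,-0.1,20]]]}}

```text
time_s: 6.22
tcp_pos: [0.5721, 0.0561, 0.0972]
ee_rot: [[1.0, 0.0, -0.031], [0.031, 0.0, 1.0], [0.0, -1.0, 0.0]]
wrist_force: [-0.5, 0.2, -1.4]
gripper_width: 0.458
```

Request:
{"fn": "step_arm", "kwargs": {"moves": [[[0,0,0,0,0.05,0,20],[0,0,0,0,0.1,0,20],[0,0,0,0,0.1,0,20],[0,0,0,0,0.1,0,20],[0,0,0,0,0.1,0,20]]]}}

```text
time_s: 6.63
tcp_pos: [0.5721, 0.0562, 0.0962]
ee_rot: [[1.0, 0.0, -0.031], [0.031, 0.0, 1.0], [0.0, -1.0, 0.0]]
wrist_force: [0.3, -0.2, -1.6]
gripper_width: 0.459
```

Request:
{"fn": "step_arm", "kwargs": {"moves": [[[0,0,0,0,0.03,0,20],[0,0,0,0,0.06,0,20],[0,0,0,0,0.1,0,20],[0,0,0,0,0.13,0,20],[0,0,0,0,0.13,0,20]]]}}

```text
time_s: 7.05
tcp_pos: [0.572, 0.0562, 0.0949]
ee_rot: [[1.0, 0.0, -0.031], [0.031, -0.0, 1.0], [0.0, -1.0, -0.0]]
wrist_force: [-0.5, 0.3, -1.1]
gripper_width: 0.457
```

Request:
{"fn": "step_arm", "kwargs": {"moves": [[[0,0,0,0,0.03,0,20],[0,0,0,0,0.06,0,20],[0,0,0,0,0.1,0,20],[0,0,0,0,0.1,0,20],[0,0,0,0,0.1,0,20]]]}}

```text
time_s: 7.47
tcp_pos: [0.572, 0.0562, 0.0948]
ee_rot: [[1.0, 0.0, -0.031], [0.031, -0.0, 1.0], [0.0, -1.0, -0.0]]
wrist_force: [-2.8, 0.5, 6.1]
gripper_width: 0.454
```

Contact (+6 N). Open partway, then lift.

Request:
{"fn": "step_arm", "kwargs": {"moves": [[[0,0,0,0,-0.05,0,60],[0,0,0,0,-0.05,0,80],[0,0,0,0,-0.05,0,80],[0,0,0,0,-0.05,0,80],[0,0,0,0,-0.05,0,80]]]}}

```text
time_s: 7.88
tcp_pos: [0.572, 0.0562, 0.0941]
ee_rot: [[1.0, -0.0, -0.031], [0.031, -0.0, 1.0], [-0.0, -1.0, -0.0]]
wrist_force: [-0.1, -0.4, -0.3]
gripper_width: 0.742
```

Request:
{"fn": "step_arm", "kwargs": {"moves": [[[0,0,0,0,0,0,80],[0,0,0,0,-1,0,80],[0,0,0,0,-3,0,80],[0,0,0,0,-6,0,80],[0,0,0,0,-9,0,80]]]}}

```text
time_s: 8.3
tcp_pos: [0.5716, 0.056, 0.1854]
ee_rot: [[1.0, -0.002, -0.031], [0.031, -0.001, 1.0], [-0.002, -1.0, -0.001]]
wrist_force: [0.9, 0.3, 0.6]
gripper_width: 0.805
```

Request:
{"fn": "step_arm", "kwargs": {"moves": [[[0,-0.1,0,0,-2.5,-2,80],[0,-0.22,0,0,-5,-4.5,80],[0,-0.34,0,0,-8,-7,80],[0,-0.46,0,0,-11,-9,80],[0,-0.58,0,0,-13,-11,80]]]}}

```text
time_s: 8.72
tcp_pos: [0.5759, -0.0551, 0.3189]
ee_rot: [[0.816, 0.005, -0.579], [0.579, -0.0, 0.816], [0.004, -1.0, -0.003]]
wrist_force: [0.4, 0.4, 0.9]
gripper_width: 0.799
```

Request:
{"fn": "step_arm", "kwargs": {"moves": [[[0,-0.12,0,0,0,0,80],[0,-0.24,0,0,0,0,80],[0,-0.36,0,0,0,0,80],[0,-0.48,0,0,0,0,80],[0,-0.6,0,0,0,0,80]]]}}

```text
time_s: 9.13
tcp_pos: [0.5752, -0.054, 0.3153]
ee_rot: [[0.347, 0.001, -0.938], [0.938, 0.0, 0.347], [0.0, -1.0, -0.001]]
wrist_force: [0.2, 0.9, -0.1]
gripper_width: 0.799
```

Run:
```python
from h import *
crop("side","pics/s9.png",0,0,512,384,1)
crop("side","pics/s10.png",225,50,300,200,4)
crop("top","pics/t10.png",135,135,275,235)
plan([.565,.15,.37],182)
print(r.sense()["joints"])
```

```text
pics/s9.png scale 1
pics/s10.png scale 4
pics/t10.png scale 5
t 9.2833 tcp [ 0.5753 -0.0538  0.315 ] turn [ 0.0007 -0.3977  0.0002] shift cm [18.688  -5.4984  8.1909] F [ 0.4051 -0.3116  1.7368] w 0.7971365389313675
[ 10.7161  14.8091   1.6151   0.0025 -76.7669 -31.5041]
```

View pics/s9.png

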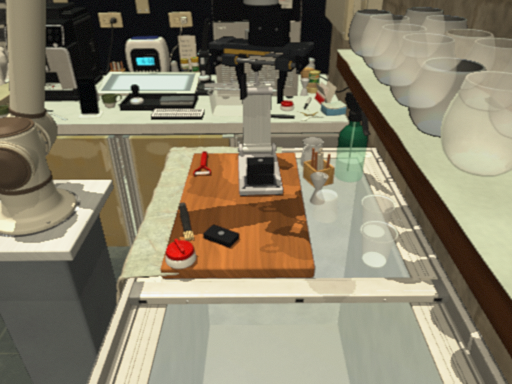

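View pics/s10.png

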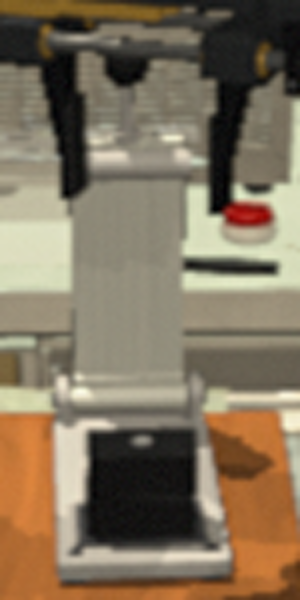

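View pics/t10.png

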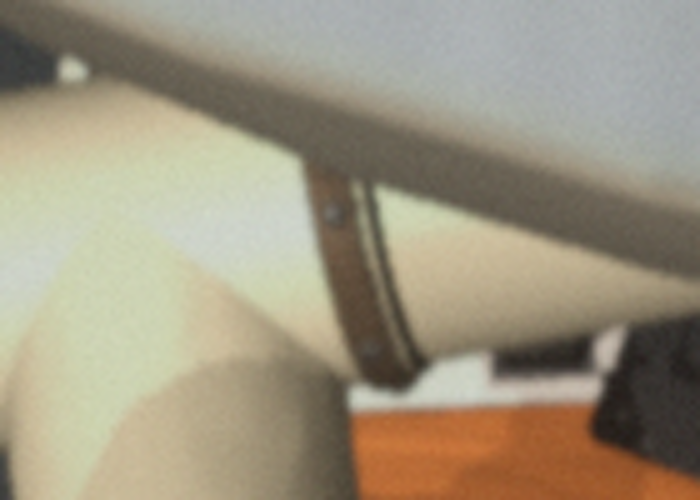

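Run:
```python
from h import *
T=lambda u,v,z:atz("top",(u+.5)/5-.5+135,(v+.5)/5-.5+135,z)
s2=lambda u,v,z:atz("side",(u+.5)/4-.5+225,(v+.5)/4-.5+50,z)
print("hinge side",s2(65,397,.06),s2(197,395,.06))
print("hinge top",T(235,220,.06),T(229,395,.06))
print("thick dot",s2(142,440,.11))
print("stack corners",[s2(*p,.11) for p in[(90,431),(193,430),(195,463),(88,463)]])
```

```text
hinge side [0.5174 0.2244 0.06  ] [0.6136 0.2264 0.06  ]
hinge top [0.6136 0.2197 0.06  ] [0.5211 0.2208 0.06  ]
thick dot [0.5725 0.0577 0.11  ]
stack corners [array([0.5396, 0.0707, 0.11  ]), array([0.605 , 0.0711, 0.11  ]), array([0.6048, 0.0265, 0.11  ]), array([0.5393, 0.0274, 0.11  ])]
```

Request:
{"fn": "step_arm", "kwargs": {"moves": [[[0,-0.1,0,1,-2.5,0.4,80],[0,-0.2,0,4.5,-5.0,2,80],[0,-0.3,0,8.0,-5.5,3.5,80],[0,-0.398,0,11.5,-5.5,5,80],[0,-0.398,0,15.0,-5.5,6.6,80]]]}}

```text
time_s: 9.8
tcp_pos: [0.5664, 0.1115, 0.3706]
ee_rot: [[-0.039, 0.002, -0.999], [0.999, 0.001, -0.039], [0.001, -1.0, -0.002]]
wrist_force: [-0.4, -0.1, -0.0]
gripper_width: 0.805
```

Run:
```python
from h import *
plan([.565,.225,.365],182)
print(r.sense()["joints"])
```

```text
t 9.8 tcp [0.5664 0.1115 0.3706] turn [0.0022 0.0039 0.0009] shift cm [11.3461  0.5742 -0.3016] F [-0.3985 -0.0681 -0.002 ] w 0.8054476217244542
[ 27.2113  13.7625   7.8834   0.0054 -83.9834 -24.9878]
```

Request:
{"fn": "step_arm", "kwargs": {"moves": [[[0,0,0,3.5,0.3,-0.2,80],[0,0,0,7.0,0.3,-0.2,80],[0,0,0,9.5,0.3,-0.2,80],[0,0,0,10.5,0.3,-0.2,80],[0,0,0,10.5,0.3,-0.2,80]]]}}

```text
time_s: 10.22
tcp_pos: [0.5642, 0.217, 0.3657]
ee_rot: [[-0.04, -0.001, -0.999], [0.999, -0.0, -0.04], [-0.0, -1.0, 0.001]]
wrist_force: [0.5, -0.9, 1.4]
gripper_width: 0.802
```

Run:
```python
from h import *
crop("side","pics/s11.png",200,0,340,110,5)
plan([.565,.225,.292],182)
```

```text
pics/s11.png scale 5
t 10.2667 tcp [0.5643 0.2155 0.3661] turn [-0.0006  0.0038 -0.0006] shift cm [ 0.952   7.4055 -0.1112] F [-0.5891 -0.6878  0.6371] w 0.8028807495148313
```

View pics/s11.png

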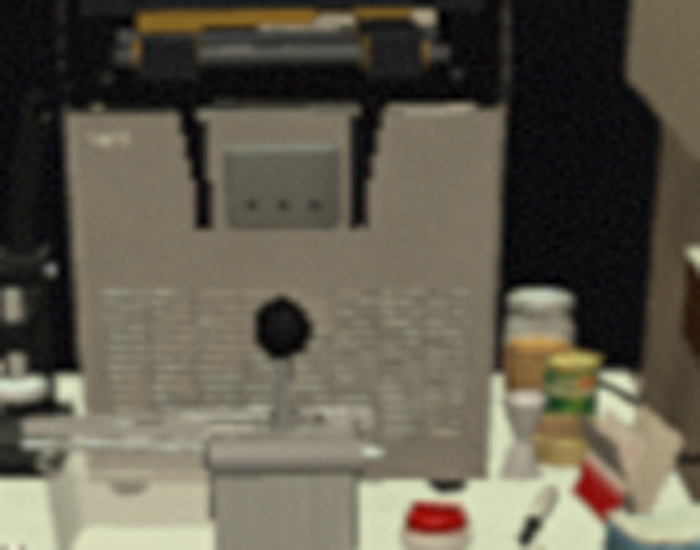

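Request:
{"fn": "step_arm", "kwargs": {"moves": [[[0,0,0,0.95,1.5,-0.1,80],[0,0,0,0.95,3.5,-0.1,80],[0,0,0,0.95,5.5,-0.1,80],[0,0,0,0.95,7.4,-0.1,80],[0,0,0,0.95,7.4,-0.1,80]]]}}

```text
time_s: 10.68
tcp_pos: [0.5634, 0.2219, 0.2883]
ee_rot: [[-0.035, -0.008, -0.999], [0.999, -0.004, -0.035], [-0.003, -1.0, 0.008]]
wrist_force: [-0.3, -0.2, -1.0]
gripper_width: 0.8
```

Run:
```python
from h import *
crop("side","pics/s12.png",200,0,340,110,5)
plan([.565,.225,.292],182)
```

```text
pics/s12.png scale 5
t 10.7333 tcp [0.5645 0.2223 0.2909] turn [-0.0037  0.0006 -0.0025] shift cm [ 0.2686 -0.1155 -0.0581] F [0.3359 1.3644 0.082 ] w 0.8039541683912205
```

View pics/s12.png

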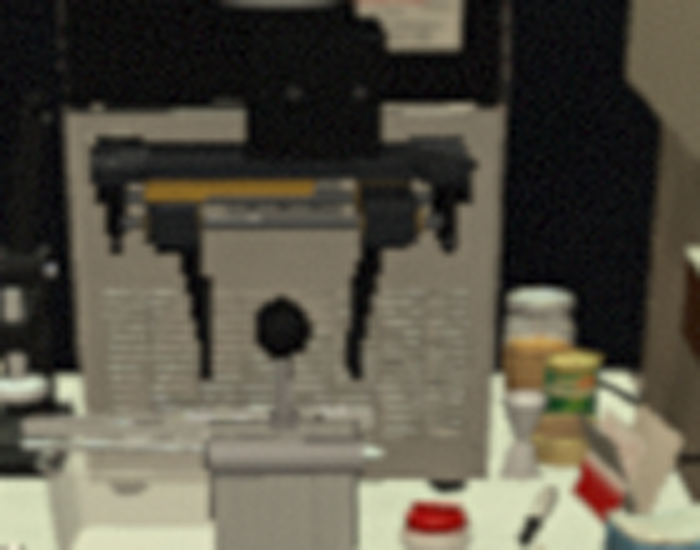

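Request:
{"fn": "step_arm", "kwargs": {"moves": [[[0,0,0,0.25,0,0,60],[0,0,0,0.25,0,0,45],[0,0,0,0.25,0,0,30],[0,0,0,0.25,0,0,25],[0,0,0,0.25,0,0,25]]]}}

```text
time_s: 11.15
tcp_pos: [0.5652, 0.227, 0.2932]
ee_rot: [[-0.038, 0.001, -0.999], [0.999, 0.001, -0.038], [0.001, -1.0, -0.001]]
wrist_force: [0.8, -0.0, 0.3]
gripper_width: 0.505
```

Request:
{"fn": "step_arm", "kwargs": {"moves": [[[0,0,0,0,0,0,25],[0,0,0,0,0,0,25],[0,0,0,0,0,0,25],[0,0,0,0,0,0,25],[0,0,0,0,0,0,25]]]}}

```text
time_s: 11.57
tcp_pos: [0.5643, 0.2269, 0.2925]
ee_rot: [[-0.038, -0.001, -0.999], [0.999, -0.0, -0.038], [-0.0, -1.0, 0.001]]
wrist_force: [-4.9, 1.2, 2.1]
gripper_width: 0.349
```

Request:
{"fn": "step_arm", "kwargs": {"moves": [[[0,0,0,0,0,0,25],[0,0,0,0,0,0,25],[0,0,0,0,0,0,25],[0,0,0,0,0,0,25],[0,0,0,0,0,0,25]]]}}

```text
time_s: 11.98
tcp_pos: [0.5643, 0.2269, 0.2925]
ee_rot: [[-0.038, -0.001, -0.999], [0.999, -0.0, -0.038], [-0.0, -1.0, 0.001]]
wrist_force: [-6.1, 0.2, 3.5]
gripper_width: 0.349
```

Run:
```python
from h import *
R=.24025;ph=np.radians(np.append(np.arange(91.5,26,-7),[24.5,22.7]))
for a,b in zip(ph,ph[1:]):
    print(round(np.degrees(a),1),[ (round(-100*R*(math.cos(q)-math.cos(a)),2),round(-100*R*(math.sin(q)-math.sin(a)),2)) for q in np.linspace(a,b,6)[1:]])
```

```text
91.5 [(-0.59, -0.01), (-1.17, -0.0), (-1.76, 0.02), (-2.35, 0.05), (-2.93, 0.1)]
84.5 [(-0.58, 0.06), (-1.17, 0.14), (-1.75, 0.23), (-2.32, 0.34), (-2.9, 0.46)]
77.5 [(-0.57, 0.13), (-1.14, 0.28), (-1.7, 0.44), (-2.26, 0.62), (-2.82, 0.81)]
70.5 [(-0.55, 0.2), (-1.1, 0.42), (-1.64, 0.65), (-2.17, 0.89), (-2.7, 1.15)]
63.5 [(-0.52, 0.27), (-1.04, 0.55), (-1.55, 0.84), (-2.05, 1.15), (-2.54, 1.47)]
56.5 [(-0.49, 0.33), (-0.96, 0.67), (-1.43, 1.02), (-1.89, 1.39), (-2.34, 1.77)]
49.5 [(-0.44, 0.39), (-0.87, 0.78), (-1.3, 1.19), (-1.71, 1.61), (-2.11, 2.04)]
42.5 [(-0.39, 0.44), (-0.77, 0.88), (-1.14, 1.34), (-1.5, 1.81), (-1.85, 2.28)]
35.5 [(-0.34, 0.48), (-0.66, 0.97), (-0.97, 1.47), (-1.27, 1.98), (-1.55, 2.49)]
28.5 [(-0.16, 0.3), (-0.31, 0.59), (-0.46, 0.89), (-0.61, 1.2), (-0.75, 1.5)]
24.5 [(-0.06, 0.14), (-0.12, 0.28), (-0.18, 0.41), (-0.24, 0.55), (-0.3, 0.69)]
```

Request:
{"fn": "step_arm", "kwargs": {"moves": [[[0,0,0,-0.4,0,0,25],[0,0,0,-1.0,0,0,25],[0,0,0,-1.6,0,0,25],[0,0,0,-2.3,0.05,0,25],[0,0,0,-2.93,0.1,0,25]]]}}

```text
time_s: 12.4
tcp_pos: [0.5657, 0.1974, 0.291]
ee_rot: [[-0.038, -0.001, -0.999], [0.999, 0.0, -0.038], [0.0, -1.0, 0.001]]
wrist_force: [-5.0, 1.3, 0.7]
gripper_width: 0.35
```

Request:
{"fn": "step_arm", "kwargs": {"moves": [[[0,0,0,-0.58,0.06,0,25],[0,0,0,-1.17,0.14,0,25],[0,0,0,-1.75,0.23,0,25],[0,0,0,-2.32,0.34,0,25],[0,0,0,-2.9,0.46,0,25]]]}}

```text
time_s: 12.82
tcp_pos: [0.567, 0.1681, 0.2859]
ee_rot: [[-0.038, -0.001, -0.999], [0.999, -0.0, -0.038], [-0.0, -1.0, 0.001]]
wrist_force: [-3.8, 1.3, -2.1]
gripper_width: 0.35
```

Run:
```python
from h import *
crop("side","pics/s13.png",200,0,340,200,4)
plan([.565,.225,.292],182)
```

```text
pics/s13.png scale 4
t 12.8667 tcp [0.5671 0.1672 0.2857] turn [-0.0013  0.0022 -0.0007] shift cm [ 5.7832 -0.6355 -0.0053] F [-3.6966  0.231  -3.6647] w 0.3514510948673154
```

View pics/s13.png

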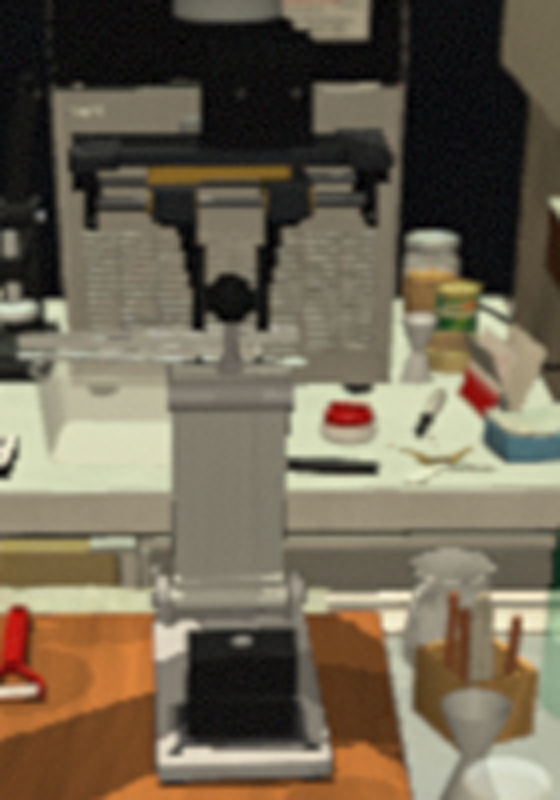

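The ball is between the pads and moving with them (crop (230,298)); forces are a few N. Continuing along the arc.

Request:
{"fn": "step_arm", "kwargs": {"moves": [[[0,0,0,-0.57,0.13,0,25],[0,0,0,-1.14,0.28,0,25],[0,0,0,-1.7,0.44,0,25],[0,0,0,-2.26,0.62,0,25],[0,0,0,-2.82,0.81,0,25]]]}}

```text
time_s: 13.28
tcp_pos: [0.5683, 0.1403, 0.2776]
ee_rot: [[-0.038, -0.001, -0.999], [0.999, 0.001, -0.038], [0.001, -1.0, 0.001]]
wrist_force: [-1.3, 2.5, -6.9]
gripper_width: 0.347
```

Request:
{"fn": "step_arm", "kwargs": {"moves": [[[0,0,0,-0.55,0.2,0,25],[0,0,0,-1.1,0.42,0,25],[0,0,0,-1.64,0.65,0,25],[0,0,0,-2.17,0.89,0,25],[0,0,0,-2.7,1.15,0,25]]]}}

```text
time_s: 13.7
tcp_pos: [0.5696, 0.1136, 0.2662]
ee_rot: [[-0.038, 0.0, -0.999], [0.999, 0.001, -0.038], [0.001, -1.0, -0.0]]
wrist_force: [0.4, 5.0, -10.1]
gripper_width: 0.352
```

Request:
{"fn": "step_arm", "kwargs": {"moves": [[[0,0,0,-0.52,0.27,0,25],[0,0,0,-1.04,0.55,0,25],[0,0,0,-1.55,0.84,0,25],[0,0,0,-2.05,1.15,0,25],[0,0,0,-2.54,1.47,0,25]]]}}

```text
time_s: 14.12
tcp_pos: [0.5708, 0.0885, 0.2518]
ee_rot: [[-0.038, 0.001, -0.999], [0.999, 0.001, -0.038], [0.001, -1.0, -0.001]]
wrist_force: [1.0, 5.8, -9.3]
gripper_width: 0.353
```

Request:
{"fn": "step_arm", "kwargs": {"moves": [[[0,0,0,-0.48,0.35,0,25],[0,0,0,-0.94,0.71,0,25],[0,0,0,-1.4,1.08,0,25],[0,0,0,-1.85,1.46,0,25],[0,0,0,-2.29,1.85,0,25]]]}}

```text
time_s: 14.53
tcp_pos: [0.5719, 0.065, 0.2343]
ee_rot: [[-0.038, 0.002, -0.999], [0.999, 0.0, -0.038], [0.0, -1.0, -0.002]]
wrist_force: [0.4, 5.0, -5.4]
gripper_width: 0.348
```

Request:
{"fn": "step_arm", "kwargs": {"moves": [[[0,0,0,-0.43,0.4,0,25],[0,0,0,-0.86,0.8,0,25],[0,0,0,-1.28,1.21,0,25],[0,0,0,-1.68,1.64,0,25],[0,0,0,-2.08,2.08,0,25]]]}}

```text
time_s: 14.95
tcp_pos: [0.5729, 0.0437, 0.2137]
ee_rot: [[-0.038, 0.002, -0.999], [0.999, -0.001, -0.038], [-0.001, -1.0, -0.002]]
wrist_force: [0.7, 2.2, -2.1]
gripper_width: 0.351
```

Run:
```python
from h import *
crop("side","pics/s14.png",200,50,340,200,4)
plan([.565,.225,.292],182)
```

```text
pics/s14.png scale 4
t 15.0 tcp [0.5728 0.0431 0.2129] turn [ 0.0019  0.003  -0.0012] shift cm [18.2012 -7.9333  0.0805] F [ 4.1978  0.7829 -4.9489] w 0.35044485988035756
```

View pics/s14.png

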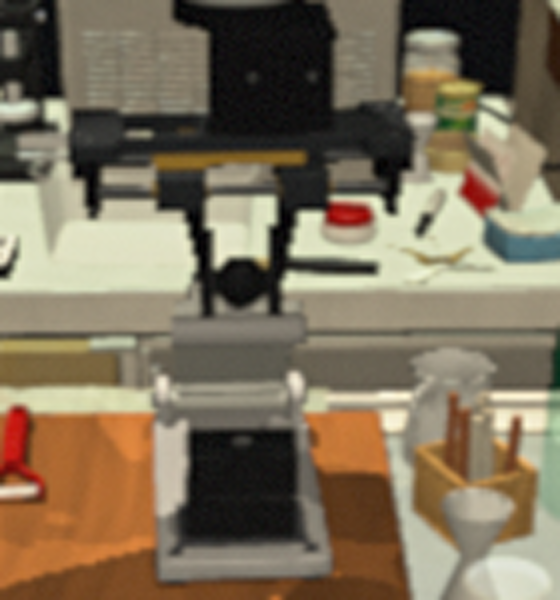

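Request:
{"fn": "step_arm", "kwargs": {"moves": [[[0,0,0,-0.39,0.44,0,25],[0,0,0,-0.77,0.88,0,25],[0,0,0,-1.14,1.34,0,25],[0,0,0,-1.5,1.81,0,25],[0,0,0,-1.85,2.28,0,25]]]}}

```text
time_s: 15.42
tcp_pos: [0.5737, 0.0254, 0.1906]
ee_rot: [[-0.038, 0.003, -0.999], [0.999, -0.0, -0.038], [-0.0, -1.0, -0.003]]
wrist_force: [4.2, -0.2, -1.2]
gripper_width: 0.347
```

Request:
{"fn": "step_arm", "kwargs": {"moves": [[[0,0,0,-0.33,0.48,0,25],[0,0,0,-0.65,0.97,0,25],[0,0,0,-0.96,1.47,0,25],[0,0,0,-1.25,1.98,0,25],[0,0,0,-1.53,2.49,0,25]]]}}

```text
time_s: 15.83
tcp_pos: [0.5744, 0.0101, 0.1656]
ee_rot: [[-0.038, 0.003, -0.999], [0.999, -0.0, -0.038], [-0.001, -1.0, -0.003]]
wrist_force: [5.1, -1.9, -1.7]
gripper_width: 0.349
```

Run:
```python
from h import *
crop("side","pics/s15.png",210,80,320,200,5)
plan([.565,.225,.292],182)
```

```text
pics/s15.png scale 5
t 15.8833 tcp [0.5744 0.0096 0.1647] turn [ 0.0022  0.0031 -0.0009] shift cm [ 21.5462 -12.7502   0.0912] F [ 6.4906 -2.6635 -3.1647] w 0.3460173384947407
```

View pics/s15.png

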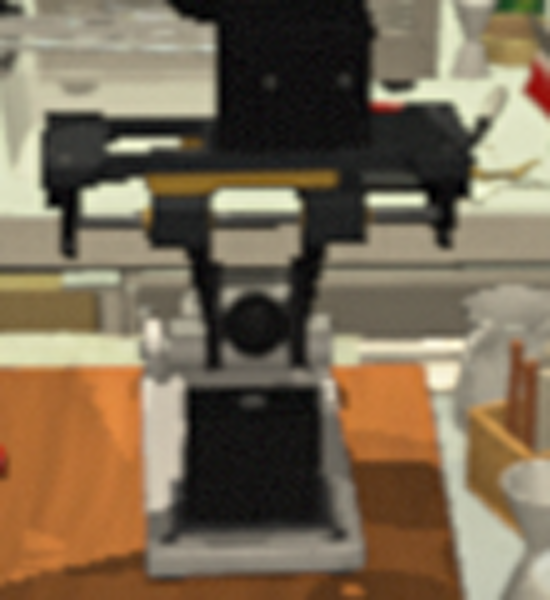

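Request:
{"fn": "step_arm", "kwargs": {"moves": [[[0,0,0,-0.12,0.25,0,25],[0,0,0,-0.24,0.5,0,25],[0,0,0,-0.36,0.75,0,25],[0,0,0,-0.48,1.0,0,25],[0,0,0,-0.6,1.25,0,25]]]}}

```text
time_s: 16.3
tcp_pos: [0.5747, 0.0041, 0.1533]
ee_rot: [[-0.038, 0.003, -0.999], [0.999, -0.001, -0.038], [-0.001, -1.0, -0.003]]
wrist_force: [5.2, -1.7, -0.2]
gripper_width: 0.343
```

Request:
{"fn": "step_arm", "kwargs": {"moves": [[[0,0,0,-0.05,0.1,0,25],[0,0,0,-0.09,0.2,0,25],[0,0,0,-0.12,0.3,0,25],[0,0,0,-0.15,0.35,0,25],[0,0,0,-0.17,0.4,0,25]]]}}

```text
time_s: 16.72
tcp_pos: [0.5748, 0.0023, 0.1494]
ee_rot: [[-0.038, 0.003, -0.999], [0.999, -0.001, -0.038], [-0.001, -1.0, -0.003]]
wrist_force: [5.1, -2.0, -0.9]
gripper_width: 0.351
```

Request:
{"fn": "step_arm", "kwargs": {"moves": [[[0,0,0,-0.02,0.05,0,25],[0,0,0,-0.04,0.1,0,25],[0,0,0,-0.06,0.15,0,25],[0,0,0,-0.08,0.2,0,25],[0,0,0,-0.08,0.2,0,25]]]}}

```text
time_s: 17.13
tcp_pos: [0.5748, 0.0015, 0.1474]
ee_rot: [[-0.038, 0.003, -0.999], [0.999, -0.001, -0.038], [-0.001, -1.0, -0.003]]
wrist_force: [5.1, -2.8, -1.2]
gripper_width: 0.349
```

Run:
```python
from h import *
crop("side","pics/s16.png",225,120,305,200,7)
plan([.565,.225,.292],182)
```

```text
pics/s16.png scale 7
t 17.1833 tcp [0.5748 0.0015 0.1474] turn [ 0.0026  0.0036 -0.001 ] shift cm [ 22.3581 -14.4841   0.0808] F [ 6.0212 -3.4034 -1.2547] w 0.3497873864400075
```

View pics/s16.png

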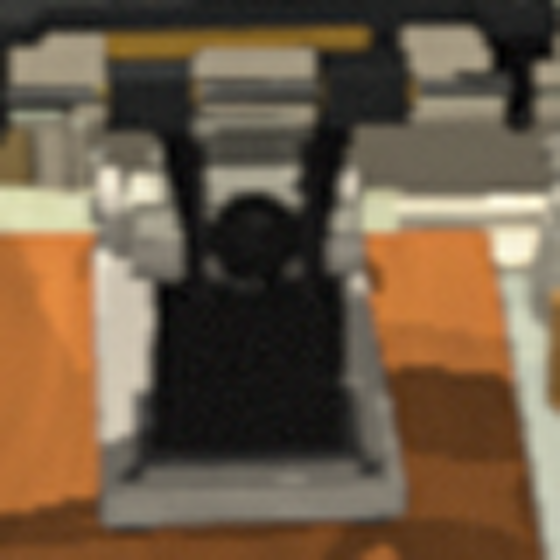

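Run:
```python
from h import *
for t in(.35,.37,.39,.42):
    p=t+.0458;print(t,proj("side",[.5735,.221-.24025*math.cos(p),.06+.24025*math.sin(p)]))
print((252.5/7-.5+225,237.5/7-.5+120))
```

```text
0.35 [260.6324 154.7915]
0.37 [260.6206 152.7318]
0.39 [260.6085 150.6677]
0.42 [260.5898 147.5662]
(260.57142857142856, 153.42857142857144)
```

Tilt is about 0.36, so roughly 2 mm remain at the ball. Creeping down.

Request:
{"fn": "step_arm", "kwargs": {"moves": [[[0,0,0,-0.02,0.05,0,25],[0,0,0,-0.04,0.1,0,25],[0,0,0,-0.05,0.12,0,25],[0,0,0,-0.06,0.15,0,25],[0,0,0,-0.06,0.15,0,25]]]}}

```text
time_s: 17.65
tcp_pos: [0.5748, 0.0009, 0.1459]
ee_rot: [[-0.038, 0.003, -0.999], [0.999, -0.001, -0.038], [-0.001, -1.0, -0.003]]
wrist_force: [5.1, -2.7, -1.0]
gripper_width: 0.35
```

Request:
{"fn": "step_arm", "kwargs": {"moves": [[[0,0,0,-0.02,0.05,0,25],[0,0,0,-0.04,0.1,0,25],[0,0,0,-0.05,0.12,0,25],[0,0,0,-0.06,0.15,0,25],[0,0,0,-0.06,0.15,0,25]]]}}

```text
time_s: 18.07
tcp_pos: [0.5748, 0.0007, 0.1455]
ee_rot: [[-0.039, 0.003, -0.999], [0.999, -0.001, -0.039], [-0.001, -1.0, -0.003]]
wrist_force: [4.4, -1.9, 4.9]
gripper_width: 0.353
```

Request:
{"fn": "step_arm", "kwargs": {"moves": [[[0,0,0,0,0,0,45],[0,0,0,0,0,0,60],[0,0,0,0,0,0,80],[0,0,0,0,0,0,80],[0,0,0,0,0,0,80]]]}}

```text
time_s: 18.48
tcp_pos: [0.5722, 0.0009, 0.1429]
ee_rot: [[-0.038, -0.004, -0.999], [0.999, -0.0, -0.038], [-0.0, -1.0, 0.004]]
wrist_force: [1.2, -0.3, 0.1]
gripper_width: 0.643
```

Request:
{"fn": "step_arm", "kwargs": {"moves": [[[0,0,0,0,0,0,80],[0,0,0,0,0,0,80],[0,0,0,0,-0.7,0,80],[0,0,0,0,-2,0,80],[0,0,0,0,-4,0,80]]]}}

```text
time_s: 18.9
tcp_pos: [0.5724, 0.0009, 0.183]
ee_rot: [[-0.038, -0.004, -0.999], [0.999, -0.001, -0.038], [-0.001, -1.0, 0.004]]
wrist_force: [-0.0, 1.0, -0.6]
gripper_width: 0.797
```

Request:
{"fn": "step_arm", "kwargs": {"moves": [[[0,0,0,0,-3,0,80],[0,0,0,0,-6,0,80],[0,0,0,-3,-9,0,80],[0,0,0,-6,-12,0,80],[0,0,0,-10,-13,0,80]]]}}

```text
time_s: 19.32
tcp_pos: [0.579, -0.0981, 0.3199]
ee_rot: [[-0.042, 0.009, -0.999], [0.999, -0.001, -0.042], [-0.001, -1.0, -0.009]]
wrist_force: [0.5, 0.1, 1.2]
gripper_width: 0.8
```

Request:
{"fn": "step_arm", "kwargs": {"moves": [[[0,0,0,-3,0,0,80],[0,0,0,-6,0,0,80],[0,0,0,-9,0,0,80],[0,0,0,-12,0,0,80],[0,0,0,-12,0,0,80]]]}}

```text
time_s: 19.73
tcp_pos: [0.5815, -0.2223, 0.3136]
ee_rot: [[-0.033, -0.001, -0.999], [0.999, -0.001, -0.033], [-0.001, -1.0, 0.001]]
wrist_force: [-0.0, 0.5, 0.0]
gripper_width: 0.799
```

Run:
```python
from h import *
crop("side","pics/s17.png",0,0,512,384,1)
crop("side","pics/s18.png",225,120,305,200,7)
crop("top","pics/t18.png",135,135,275,235)
plan([.565,.225,.292],182)
```

```text
pics/s17.png scale 1
pics/s18.png scale 7
pics/t18.png scale 5
t 19.8833 tcp [ 0.5818 -0.218   0.3138] turn [-0.0002  0.0025  0.0003] shift cm [44.3325  2.1962  0.0189] F [ 0.4251  0.1827 -0.2686] w 0.803560039554074
```

View pics/s17.png

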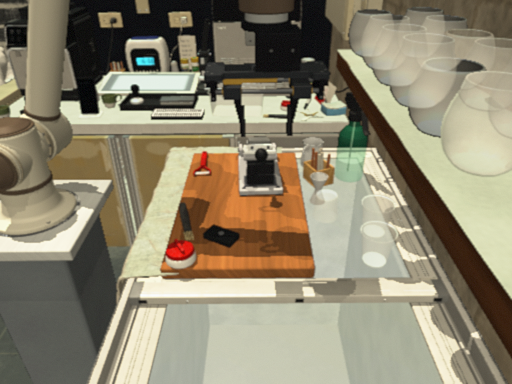

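View pics/s18.png

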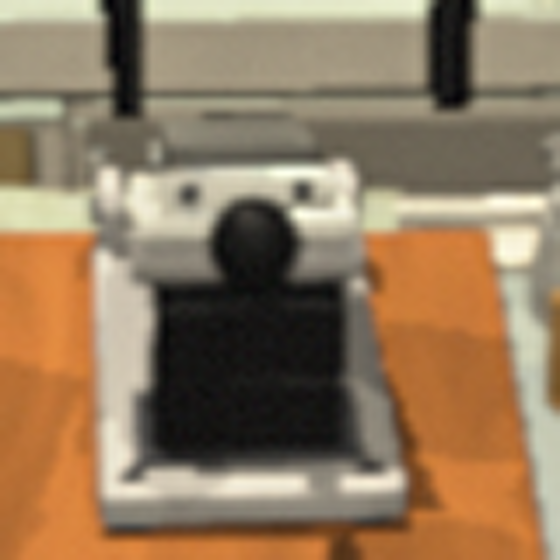

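View pics/t18.png

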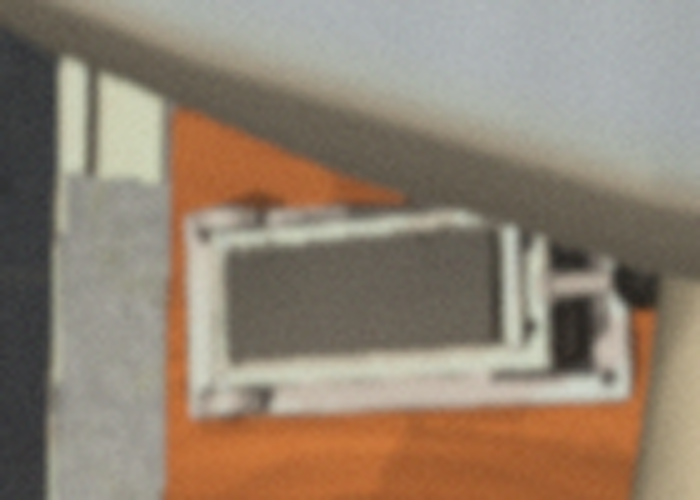

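Run:
```python
from h import *
r.finish_job(); s=r.sense(); print(s["time_s"],s["wrist_force"])
```

```text
the job is handed in; nothing more can be done
the job is handed in; nothing more can be done
```

I laid the loose 30 mm spacer on the one already on the stand. I then lowered the cradle by its ball until the roller rested on the stack, let go, and handed the job in. No verdict is reported, so these are my own last checks:

- **Spacer placing:** before the cradle came down, the spacer's centre dot measured (0.5725, 0.0577) m. That is about 2 mm from the estimated pad centre, and the spacer looked flat and square to the stand in the side view.
- **Lowering:** the cradle was held in the jaws the whole way down, at roughly 0.3 rad/s and slower near the end. Contact showed as the vertical wrist force going from about −1 N to +5 N.
- **Final angle:** after letting go, the ball's position in the side picture gives a tilt of about 0.355 rad. The allowed range is 0.325 to 0.375.
- **End state:** in the last pictures the stack looks intact and the gripper is well clear of everything. The thin spacer and the other things look to be where they were; I judged that by eye and did not measure it.
- **Time:** about 20 s of the 51 s had passed at the last reading before handing in.

While lowering, the wrist force rose to about 11 N at most, because my arc was about a millimetre too wide. I corrected it on the way. The contact force between the two spacers could not be measured directly.

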